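# Space the ring bars on a jeweller's display board

### The arm

A 7-joint arm with a two-finger parallel gripper is mounted at the origin on the work surface. World frame = base frame: x ahead of the robot, y to its left, z up, the work surface at z = 0. Lengths are in m, angles in rad, forces in N, time in s.
With the tool pointing down it reaches from about 0.35 to 0.9 m from the base axis. Payload 8.1 kg.
Tool frame: the origin (TCP) lies on the centre line of the jaws, within the pads' length; the fingertips stand 19 mm ahead of it and the grasp point (between the pads) is the TCP (arm.tip_reach is the distance from the TCP to the fingertips, in m); z points along the fingers, y is the line along which they close (so a half turn about z gives the same grasp; the last joint's range is limited). The gripper opens to 92 mm and grips with 3 to 60 N. Pads are 19 mm wide; open, the fingers measure 130 mm over their backs; the gripper's body (75 mm by 190 mm) begins 47 mm behind the grasp point.
Start: joints at [1.087, 0.434, 0.025, 1.573, -0.012, 1.134, -0.075], TCP at [0.232, -0.58, 0.246] pointing down, gripper open.
Joint ranges: [-2.62, 2.62], [-0.44, 2.09], [-1.27, 1.32], [0.08, 2.57], [-1.32, 4.46], [0.12, 2], [-2.74, 2.74]. Speed limits (rad/s): [2.22, 2.22, 3.01, 3.01, 3.14, 3.14, 3.14].

### API

Orientations are given as a rotation vector (axis times angle).
In Python, from cell import arm gives the robot as it stands.
- The arm moves only by the tool arm_command, never from a script. Its argument "targets" is a list that holds one entry, the list of rows, each a list of 6 numbers: the shift along the tool's x, y, z in m, then the turn, a rotation vector about the tool's x, y, z in rad. A call has 1 to 10 rows; each row shifts and turns the commanded pose from where the row before left it, along the tool's axes as they then stand; what a row does not reach is not made up. A row lasts 1/8 s, in which the tool goes at most 62.5 mm and 10.7 degrees, less where a joint would pass 70% of its speed; a pose out of reach is approached as far as the arm can. A call with a gripper value outside its range is refused whole. "jaw" is the finger opening in m, from 0 to 0.0918, set as the call begins (left out, the last holds). The fingers move at their own pace and stop on an object; "newtons" is the grip in N (left out, the last holds). Time passes only in rows, so rows that do not move let the fingers close. It gives the time, the measured TCP pose, the force, the opening and the grip force at its end, in the units of the state.
- arm.observe(): the state, without advancing time (a new reading comes with each control period).
- arm.get_image(name): name is "scene" or "side" or "wrist"; returns a dict with "pixels" (420x560x3 uint8, red, green, blue), "z_map" (420x560 float32, m along the optical axis (not along the pixel's ray), 0 where there is no reading), "fx", "fy", "cx", "cy" (pixels), "xyz" and "rotation" of the camera in the world; the wrist camera has in their place "T_tool_cam" (4x4, takes a point from camera to tool coordinates, whose origin is the TCP and whose axes are the flange's). Camera axes: x right, y down, z forward; pixel columns grow to the right and rows downward; lengths in m; the calibration is good to about 2 mm. The wrist camera is an equidistant fisheye: a pixel r from the principal point sees the ray r / f radians off the axis. A picture is of the moment at which its call begins: read the wrist's pose just before it.
- arm.sign_off(): hands the job in; it is judged then, once.
The state is a dict: "clock": time; "joints": joint angles; "dq": joint speeds; "joint_efforts": joint torques, N m; "position": TCP position; "ee_rot": TCP orientation; "force": force on the tool from outside, world axes, zero at the start; "ft_torque": the same for the moment, N m; "width": opening from 0.0 (shut) to 1.0 (fully open); "gripper_force": force on a finger pad.
Only numpy, scipy, OpenCV 4.12 (cv2) and the standard library are available. Lean on these libraries where they do the work, as an engineer would, in place of code of your own. Each camera call takes 0.05 s, during which the arm holds its last target. There are 200 camera calls.

### The job

Set the two loose pale ring bars on the grey board at equal gaps of about 4 cm: hold the notched wooden spacer by its blue handle, put it astride the middle bar and slide that towards the dark fixed end bar until the spacer's foot meets it, then step on to the last bar and slide that up to the middle bar likewise. Leave the bars flat, parallel and in line, and stand the spacer upright on the bench, off the board.

Things in the scene. Friction and masses are not known exactly. Their poses are not given: they have to be found in the camera images.
- board: Fixed grey display board, 190 (x) by 330 (y) by 12 mm thick, on the bench; origin under its centre, z up. The row of three bars runs along its y axis (robot's right to left, within 20 degrees). The first, at the -y end, is fixed on it: dark wood with brass feet, else like the loose pale ones, long side along x, centred at x = 0, y = -125 mm; its face towards the others is at y = -108 mm.
- bar_b: Middle bar, loose: pale wood, 130 (x) by 34 (y) by 30 mm high, 0.11 kg; black line along its top, brass ends, two gold rings at x = -45 and +45 mm reaching z = 50 mm. Origin under its centre, on the board's top; axes roughly the board's. Starts 55 to 80 mm clear of the fixed bar; belongs at about y = -51 mm in the board's frame (40 mm gap).
- bar_c: Last bar of the row, loose, the same as bar_b; origin under its centre. It starts further along the board's +y and belongs 74 mm (centre to centre) beyond bar_b towards the board's +y: a 40 mm gap.
- spacer: Plywood bridge, 106 (y) by 50 (x) mm, 0.22 kg, standing on the bench; origin under its centre. Two feet 32 mm thick in y; slot between them 42 mm wide, 40 high, along x. Top z = 56; on it a blue handle 46 (x) by 24 (y) mm up to z = 106. Used with y along the row: the far foot drags the bar; near foot touching the next bar leaves 40 mm. (Red handle, no notch: a sanding block, not it.)
Not all that is in view belongs to the job. What is shaped like the spacer but orange or yellow is not meant.

How it is judged:
By the outcome, as a careful person would: the job done as asked, in the order asked, and still so for the second after the job is handed in, with the robot touching nothing.
It also fails if it takes over 64 s, if anything falls off the work surface, if the arm or the gripper's body presses on something with over 40 N, if the wrist force passes 120 N, or if a joint passes its speed limit or range.

## Working session

There is one attempt and no reset: what is moved stays moved. The work goes in short steps, Python scripts to look and compute and a tool call to move; the robot and the scene stay as the last step left them, time stands still between calls to the robot, and variables do not carry over. Pictures are saved under pics/ and viewed, at most 10 in all, crops included, and the job is handed in when it is done.

Besides the shell and the picture viewer there is one more tool, called after ">>>" by a JSON object that holds its "method" and its "body". arm_command: Moves the arm, as the interface text tells. Its arguments: {"type":"object","properties":{"targets":{"type":"array","items":{"type":"array","items":{"type":"array","items":{"type":"number"}}}},"jaw":{"type":"number"},"newtons":{"type":"number"}},"required":["targets"]}

```bash
mkdir -p pics; ls
python3 - <<'E'
from cell import arm
import cv2,numpy as np
for n in("scene","side"):
    d=arm.get_image(n); cv2.imwrite(f"pics/{n}0.png",d["pixels"][:,:,::-1])
    np.savez(f"{n}0.npz",**d)
    print(n,d["xyz"],np.round(d["rotation"],3).tolist(),d["fx"],d["cx"],d["cy"])
print(arm.observe())
E
```

```text
pics
scene [ 1.12082957 -0.30999087  0.49410532] [-1.837, -1.21, 0.665] 393.08871085177543 281.72521529777896 209.25503424734117
side [0.03980176 0.53684429 0.75678176] [-0.862, 2.572, -1.063] 408.4095257352123 284.43204236321543 208.28903664388056
{'clock': 0.1, 'joints': array([ 1.08740525,  0.43515855,  0.02495672,  1.57400811, -0.01159339,
        1.13397735, -0.07509808]), 'dq': array([-0.00025828, -0.00176173,  0.00013921, -0.00272763, -0.00268241,
       -0.00079289, -0.00110772]), 'joint_efforts': array([ 2.65591036e-03, -6.69127536e+01,  9.87702124e-01, -3.15143681e+01,
       -6.05938537e-02,  3.73659551e-02,  4.73667603e-05]), 'position': array([ 0.232086  , -0.57985115,  0.24501919]), 'ee_rot': array([-3.08351003e+00, -5.94206007e-01,  6.12479773e-04]), 'force': array([-0.45658475, -0.2793739 , -0.02385176]), 'ft_torque': array([ 0.03839411,  0.0159321 , -0.00196511]), 'gripper_force': 0.0, 'width': 0.9986333337430418}
```

View pics/scene0.png

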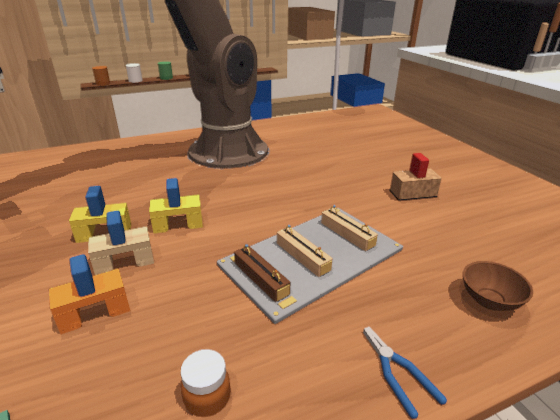

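View pics/side0.png

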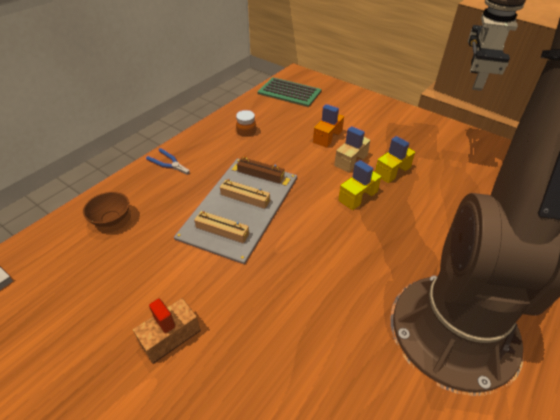

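The plywood candidate is at scene (120,245) / side (353,148). The other blue-handled ones are yellow at scene (100,215) and (176,205) and orange at (88,292), and the red-handled block at (415,180) is the sanding block. Only the plywood one fits the description. Next I'll measure and make the confirming crop.

```bash
cat > h.py <<'E'
import numpy as np,cv2
from scipy.spatial.transform import Rotation as R
def cloud(d):
    z=d["z_map"]; v,u=np.mgrid[:z.shape[0],:z.shape[1]]
    P=np.stack([(u-d["cx"])/d["fx"]*z,(v-d["cy"])/d["fy"]*z,z],-1)
    r=np.array(d["rotation"]); M=R.from_rotvec(r).as_matrix() if r.shape==(3,) else r
    W=P@M.T+np.array(d["xyz"]); W[z==0]=np.nan
    return W
def rect(xy):
    xy=np.float32(xy); m=xy.mean(0)
    (c,s,a)=cv2.minAreaRect((xy-m)*1000)
    if s[0]<s[1]: a+=90; s=s[::-1]      # a = direction of the long side
    a=(a+90)%180-90
    return np.round(np.array(c)/1000+m,4),np.round(s,1),round(a,1)
E
python3 - <<'E'
from h import *
for n,px in(("scene",(120,240)),("side",(353,150))):
    d=dict(np.load(f"{n}0.npz")); W=cloud(d); im=d["pixels"]; hsv=cv2.cvtColor(im,cv2.COLOR_RGB2HSV)
    h,s,v=[hsv[...,i].astype(int) for i in range(3)]
    print(n, "bench z",np.nanmedian(W[300:340,300:340,2]))
    blue=(h>100)&(h<130)&(s>100)
    k,lab,st,ce=cv2.connectedComponentsWithStats(blue.astype(np.uint8))
    for i in range(1,k):
        if st[i,4]>80:
            p=W[lab==i]; p=p[~np.isnan(p[:,0])]
            if len(p)<50 or abs(p[:,0].mean())>1.2: continue
            zt=np.percentile(p[:,2],98); 
            if zt<.05 : continue
            t=p[p[:,2]>zt-.006]; print(" blue",ce[i].round(),"ztop",zt.round(4),"rect",*rect(t[:,:2]),len(t))
    # spacer deck
    yy,xx=np.mgrid[:420,:560]; near=(abs(xx-px[0])<45)&(abs(yy-px[1])<45)
    tan=(h<25)&(s<150)&(v>90)
    m=near&tan&(abs(W[...,2]-.056)<.005); 
    k,lab,st,_=cv2.connectedComponentsWithStats(m.astype(np.uint8)); i=1+np.argmax(st[1:,4])
    m=cv2.morphologyEx((lab==i).astype(np.uint8),cv2.MORPH_OPEN,np.ones((2,2)))>0
    print(" deck",*rect(W[m][:,:2]),m.sum(),W[m][:,2].mean())
    g=(s<40)&(abs(W[...,2]-.012)<.006)&(W[...,0]>.3)&(W[...,0]<1)
    k,lab,st,ce=cv2.connectedComponentsWithStats(g.astype(np.uint8)); i=1+np.argmax(st[1:,4])
    print(" board",*rect(W[lab==i][:,:2]),W[lab==i][:,2].mean())
    bc=W[lab==i][:,:2].mean(0)
    bar=(abs(W[...,2]-.042)<.004)&(np.hypot(W[...,0]-bc[0],W[...,1]-bc[1])<.2)
    k,lab,st,ce=cv2.connectedComponentsWithStats(bar.astype(np.uint8))
    for i in range(1,k):
        if st[i,4]>60: print(" bar",ce[i].round(),*rect(W[lab==i][:,:2]),st[i,4])
    if n=="scene":
        c=im[170:340,30:230,::-1]; cv2.imwrite("pics/crop0.png",cv2.resize(c,None,fx=3.4,fy=3.4,interpolation=2))
E
```

```text
scene bench z -0.0010402306889591428
 blue [173. 192.] ztop 0.1057 rect [ 0.3576 -0.2261] [43.6 20.4] -10.1 116
 blue [ 95. 200.] ztop 0.1057 rect [ 0.3304 -0.3786] [43.8 20.8] -12.6 135
 blue [115. 227.] ztop 0.106 rect [ 0.4507 -0.3478] [43.5 22. ] -4.1 182
 blue [ 82. 275.] ztop 0.1058 rect [ 0.5688 -0.4052] [44.2 21.9] 4.8 304
 deck [nan nan] [0. 0.] 0.0 795 nan
 board [ 0.5799 -0.0033] [331.9 190.7] -75.7 0.010683194077527913
 bar [349. 224.] [0.5511 0.0933] [129.5  36.7] 14.2 575
 bar [304. 246.] [ 0.582  -0.0267] [131.6  36.2] 14.3 711
 bar [262. 268.] [ 0.6108 -0.125 ] [132.2  35.4] 13.7 894
side bench z 0.0004907758176571075
 deck [nan nan] [0. 0.] 0.0 213 nan
 board [ 0.8372 -0.0194] [11.1  7.5] -16.7 0.01054771380120747
```

View pics/crop0.png

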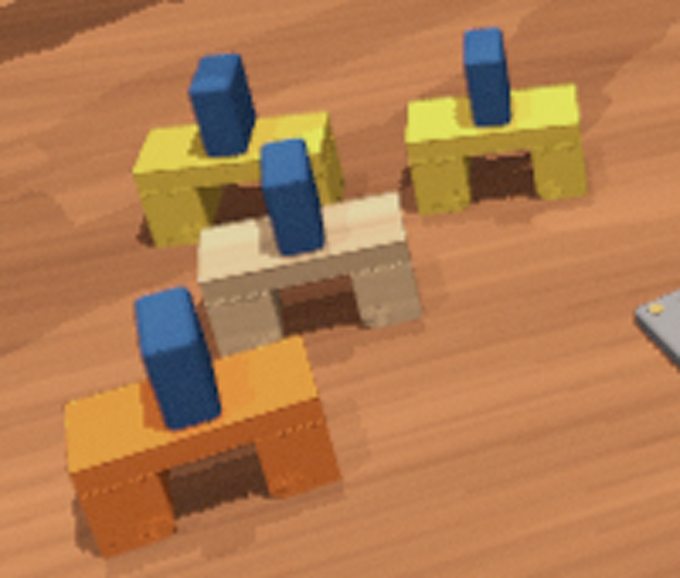

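The crop confirms it: the only natural-plywood notched one is at crop (300,260), between the yellow and orange ones. Now the exact yaw, a cross-check from the side view and the move numbers.

```bash
cat >> h.py <<'E'
def rel(T0p,T0r,p,xang):
    """move from pose to p with tool down, tool x at xang deg in world: shift & turn in tool axes"""
    A=R.from_rotvec(T0r); a=np.radians(xang)
    B=R.from_matrix(np.array([[np.cos(a),np.sin(a),0],[np.sin(a),-np.cos(a),0],[0,0,-1]]))
    return np.round(A.inv().apply(np.array(p)-T0p)*1000,1),np.round((A.inv()*B).as_rotvec(),4)
E
python3 - <<'E'
from h import *
from cell import arm
for n,px in(("scene",(120,240)),("side",(353,150))):
    d=dict(np.load(f"{n}0.npz")); W=cloud(d); hsv=cv2.cvtColor(d["pixels"],cv2.COLOR_RGB2HSV)
    h,s,v=[hsv[...,i].astype(int) for i in range(3)]; ok=~np.isnan(W[...,0]); X,Y,Z=np.nan_to_num(W,nan=9).transpose(2,0,1)
    near=np.hypot(X-.451,Y+.348)<.075
    m=near&(abs(Z-.056)<.004)
    print(n,"deck",*rect(W[m][:,:2]),m.sum(),W[m][:,:2].mean(0))
    m=near&(Z>.099); print(" handle",*rect(W[m][:,:2]),m.sum())
    m=near&(Z>.015)&(Z<.06); print(" body",*rect(W[m][:,:2]),m.sum())
    for c in((.551,.093),(.582,-.027),(.611,-.125)):
        m=(abs(Z-.042)<.0045)&(np.hypot(X-c[0],Y-c[1])<.08); m&=abs((X-c[0])*np.sin(-.247)+(Y-c[1])*np.cos(.247))<.03
        print(" bar",*rect(W[m][:,:2]),m.sum())
    m=(abs(Z-.012)<.004)&(np.hypot(X-.58,Y)<.2); print(" board",*rect(W[m][:,:2]),m.sum())
o=arm.observe(); print(rel(o["position"],o["ee_rot"],[.4505,-.348,.20],-4.1))
E
```

```text
scene deck [ 0.4479 -0.3491] [106.1  52.6] 88.2 775 [ 0.45189721 -0.35021191]
 handle [ 0.4495 -0.3491] [45.8 24.1] -1.8 208
 body [ 0.4489 -0.3491] [106.2  54.2] 88.0 1538
 bar [0.5511 0.0933] [129.5  36.7] 14.2 589
 bar [ 0.5826 -0.0266] [132.9  36.2] 14.3 731
 bar [ 0.6108 -0.1249] [132.2  35.4] 14.2 903
 board [ 0.579  -0.0036] [331.9 192.1] -75.7 6442
side deck [ 0.4422 -0.3487] [111.9  52. ] 86.6 261 [ 0.438138   -0.32940717]
 handle [ 0.4416 -0.3474] [44.6 28.1] -0.2 108
 body [ 0.4423 -0.348 ] [112.2  53.2] 88.1 559
 bar [0.5449 0.0953] [132.3  37.1] 14.0 594
 bar [ 0.5758 -0.0248] [132.8  36.9] 13.8 469
 bar [ 0.6033 -0.1237] [132.6  38.2] 14.1 402
 board [0.6234 0.0097] [332.6 292.8] -75.8 4377
(array([ 288.9, -134. ,   45.2]), array([-1.300e-03,  4.000e-04,  4.523e-01]))
```

>>> {"method": "arm_command", "body": {"targets": [[[0.0355,-0.017,0.0056,0,0,0],[0.0355,-0.017,0.0056,0,0,0],[0.0355,-0.017,0.0056,0,0,0],[0.0355,-0.017,0.0056,0,0,0],[0.0355,-0.017,0.0056,0,0,0],[0.0355,-0.017,0.0056,0,0,0],[0.0355,-0.017,0.0056,0,0,0],[0.0355,-0.017,0.0056,0,0,0.14],[0,0,0,0,0,0.14],[0,0,0,0,0,0.135]]], "jaw": 0.06}}

```text
clock: 1.35
position: [0.4456, -0.3477, 0.2004]
ee_rot: [-3.14, 0.059, 0.001]
force: [-0.3, 0.1, 0.5]
width: 0.653
gripper_force: 0.0
```

>>> {"method": "arm_command", "body": {"targets": [[[0,0,0,0,0,0],[0,0,0,0,0,0]]]}}

```text
clock: 1.6
position: [0.4452, -0.3485, 0.2008]
ee_rot: [-3.141, 0.049, 0.001]
force: [0.8, 0.4, -0.7]
width: 0.651
gripper_force: 0.0
```

```bash
cat >> h.py <<'E'
def wrist(arm,name):
    o=arm.observe(); d=arm.get_image("wrist"); cv2.imwrite(f"pics/{name}.png",d["pixels"][:,:,::-1])
    z=d["z_map"]; v,u=np.mgrid[:z.shape[0],:z.shape[1]]
    a=(u-d["cx"])/d["fx"]; b=(v-d["cy"])/d["fy"]; th=np.hypot(a,b)+1e-9
    k=np.where(th<1.4,np.tan(np.minimum(th,1.4))/th,np.nan)
    P=np.stack([a*k*z,b*k*z,z],-1); T=d["T_tool_cam"]; P=P@T[:3,:3].T+T[:3,3]
    W=R.from_rotvec(o["ee_rot"]).apply(P.reshape(-1,3)).reshape(P.shape)+o["position"]; W[z==0]=np.nan
    return o,d,W
E
python3 - <<'E'
from h import *
from cell import arm
o,d,W=wrist(arm,"w1"); print(o["position"],o["ee_rot"],d["T_tool_cam"].round(3).tolist())
X,Y,Z=np.nan_to_num(W,nan=9).transpose(2,0,1)
hsv=cv2.cvtColor(d["pixels"],cv2.COLOR_RGB2HSV)
near=np.hypot(X-.446,Y+.348)<.075
for nm,m in(("handle",near&(abs(Z-.106)<.006)),("deck",near&(abs(Z-.056)<.005)),("bench",near&(abs(Z)<.01))):
    print(nm,*rect(W[m][:,:2]),m.sum(),W[m][:,2].mean())
E
```

```text
[ 0.44523769 -0.34845048  0.20076939] [-3.14110696e+00  4.92893114e-02  5.76570960e-04] [[0.0, -0.963, -0.268, 0.071], [1.0, 0.0, -0.001, 0.001], [0.001, -0.268, 0.963, -0.139], [0.0, 0.0, 0.0, 1.0]]
handle [ 0.4443 -0.3478] [45.3 23.8] -2.5 1793 0.10527100356298467
deck [ 0.444 -0.348] [106.5  50.5] 88.1 4798 0.05572516172146602
bench [ 0.4462 -0.3477] [149.7 148.9] -36.4 7443 -0.00011791037096729951
```

View pics/w1.png

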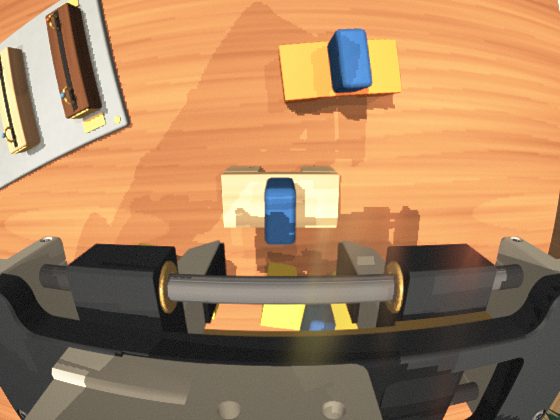

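The wrist view has the plywood spacer at (280,205), centred between the fingers. Its measured deck, 106.5×50.5 mm at z 55.7 mm, matches. Descending and gripping.

>>> {"method": "arm_command", "body": {"targets": [[[-0.001,-0.0005,0.025,0,0,0],[0,0,0.025,0,0,0],[0,0,0.025,0,0,0],[0,0,0.022,0,0,0],[0,0,0.015,0,0,0],[0,0,0.005,0,0,0],[0,0,0,0,0,0],[0,0,0,0,0,0]]]}}

```text
clock: 2.65
position: [0.4449, -0.3483, 0.0847]
ee_rot: [3.14, -0.054, 0.002]
force: [0.1, -0.2, 0.1]
width: 0.654
gripper_force: 0.0
```

>>> {"method": "arm_command", "body": {"targets": [[[0,0,0,0,0,0],[0,0,0,0,0,0],[0,0,0,0,0,0],[0,0,0,0,0,0],[0,0,0,0,0,0],[0,0,0,0,0,0]]], "jaw": 0.0, "newtons": 30}}

```text
clock: 3.4
position: [0.4444, -0.3479, 0.084]
ee_rot: [-3.141, 0.054, 0.0]
force: [-0.0, 0.3, 1.0]
width: 0.26
gripper_force: 30.0
```

>>> {"method": "arm_command", "body": {"targets": [[[0,0,-0.02,0,0,0],[0,0,-0.04,0,0,0],[0,0,-0.04,0,0,0],[0,0,-0.04,0,0,0],[-0.0018,-0.036,-0.016,0,0,0],[-0.0018,-0.037,0,0,0,0],[-0.0018,-0.037,0,0,0,0],[-0.0018,-0.037,0,0,0,0],[-0.0018,-0.037,0,0,0,0],[-0.0018,-0.037,0,0,0,0]]]}}

```text
clock: 4.65
position: [0.4407, -0.1255, 0.2397]
ee_rot: [3.141, -0.054, -0.001]
force: [-0.1, 0.3, -1.6]
width: 0.261
gripper_force: 30.0
```

>>> {"method": "arm_command", "body": {"targets": [[[-0.0018,-0.037,0,0,0,0],[-0.0018,-0.037,0,0,0,0],[0,0,0,0,0,-0.1],[0,0,0,0,0,-0.1],[0,0,0,0,0,-0.08],[0,0,0,0,0,0],[0,0,0,0,0,0]]]}}

```text
clock: 5.52
position: [0.44, -0.0527, 0.2398]
ee_rot: [3.118, 0.382, -0.001]
force: [0.8, -0.3, -1.9]
width: 0.257
gripper_force: 30.0
```

```bash
cat > bars.py <<'E'
from h import *
from cell import arm
import sys
o,d,W=wrist(arm,sys.argv[1]); print(o["position"],o["ee_rot"],"toolx",np.degrees(2*np.arctan2(o["ee_rot"][1],o["ee_rot"][0])).round(2))
X,Y,Z=np.nan_to_num(W,nan=9).transpose(2,0,1)
sel=(abs(Z-.042)<.005)&(np.hypot(X-.577,Y+.01)<.25)
k,lab,st,ce=cv2.connectedComponentsWithStats(sel.astype(np.uint8))
for i in range(1,k):
    if st[i,4]>300: print("bar",ce[i].round(),*rect(W[lab==i][:,:2]),st[i,4],W[lab==i][:,2].mean().round(4))
m=(abs(Z-.012)<.004)&(np.hypot(X-.577,Y)<.22)
k,lab,st,ce=cv2.connectedComponentsWithStats(m.astype(np.uint8)); i=1+np.argmax(st[1:,4])
print("board",*rect(W[lab==i][:,:2]),W[lab==i][:,2].mean())
# held spacer deck, in tool frame
P=R.from_rotvec(o["ee_rot"]).inv().apply((W-o["position"]).reshape(-1,3)).reshape(W.shape); T=np.nan_to_num(P,nan=9)
m=(abs(T[...,2]-.028)<.004)&(np.hypot(T[...,0],T[...,1])<.075)
if m.sum()>50: print("held deck in tool",*rect(P[m][:,:2]),m.sum())
E
python3 bars.py w2
```

```text
[ 0.43996878 -0.052689    0.23980513] [ 3.11829625e+00  3.81849053e-01 -5.00641456e-04] toolx 13.96
bar [288.  58.] [ 0.5762 -0.0264] [126.9  33.2] 13.8 3649 0.0418
bar [383.  59.] [ 0.6051 -0.1237] [131.9  34.9] 14.0 3380 0.0417
bar [171.  63.] [0.5472 0.0952] [133.   35.1] 14.2 3350 0.0418
board [ 0.5707 -0.0038] [330.7 184.1] -76.5 0.01183230375356977
held deck in tool [ 0.0133 -0.0002] [106.5  22.8] -90.0 5780
```

View pics/w2.png

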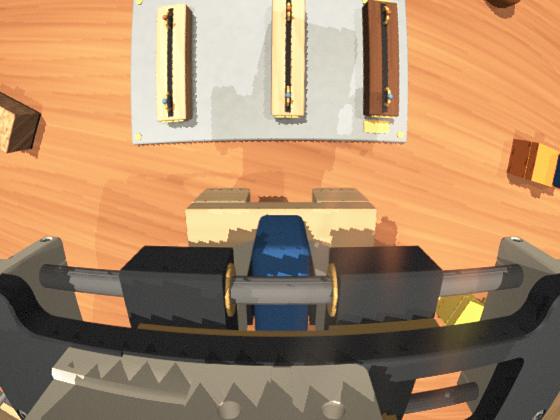

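Wrist view: bars at (171,63) c, (288,58) b and (383,59) dark fixed. The board is at 14° and the spacer is held straight and centred. Moving it over bar b and lowering.

>>> {"method": "arm_command", "body": {"targets": [[[0.02,0.001,0,0,0,0],[0.03,0.0016,0,0,0,0],[0.035,0.0018,0,0,0,0],[0.035,0.0018,0,0,0,0],[0.0218,0.0012,0,0,0,0],[0,0,0.02,0,0,0],[0,0,0.03,0,0,0],[0,0,0.02,0,0,0],[0,0,0,0,0,0],[0,0,0,0,0,0]]]}}

```text
clock: 6.82
position: [0.58, -0.0253, 0.1707]
ee_rot: [3.118, 0.384, 0.001]
force: [-0.2, 0.7, -1.9]
width: 0.26
gripper_force: 30.0
```

Run:
```python
from h import *
from cell import arm
o=arm.observe(); print(o["position"],o["force"],np.degrees(2*np.arctan2(o["ee_rot"][1],o["ee_rot"][0])))
d=arm.get_image("scene"); W=cloud(d); X,Y,Z=np.nan_to_num(W,nan=9).transpose(2,0,1)
c=d["pixels"][170:320,200:420,::-1]; cv2.imwrite("pics/s2.png",cv2.resize(c,None,fx=3.4,fy=3.4,interpolation=2))
U=np.array([-.2419,.9703]);E=np.array([.9703,.2419])
u=X*U[0]+Y*U[1]; e=X*E[0]+Y*E[1]
for nm,m in(("bar ends",(abs(Z-.033)<.006)&(e>.615)&(e<.64)&(abs(u+.165)<.03)),("deck",(Z>.12)&(Z<.145)&(abs(u+.165)<.08)&(abs(e-.56)<.06))):
    print(nm,m.sum(),np.percentile(u[m],[1,5,50,95,99]).round(4),np.percentile(e[m],[2,98]).round(4))
```

```text
[ 0.57999271 -0.02526165  0.17069823] [-0.15906425  0.72567343 -1.90201111] 14.05072184052312
bar ends 91 [-0.1847 -0.1844 -0.1722 -0.1553 -0.1542] [0.6157 0.6251]
deck 1134 [-0.2205 -0.2198 -0.1903 -0.1204 -0.1156] [0.5368 0.5848]
```

View pics/s2.png

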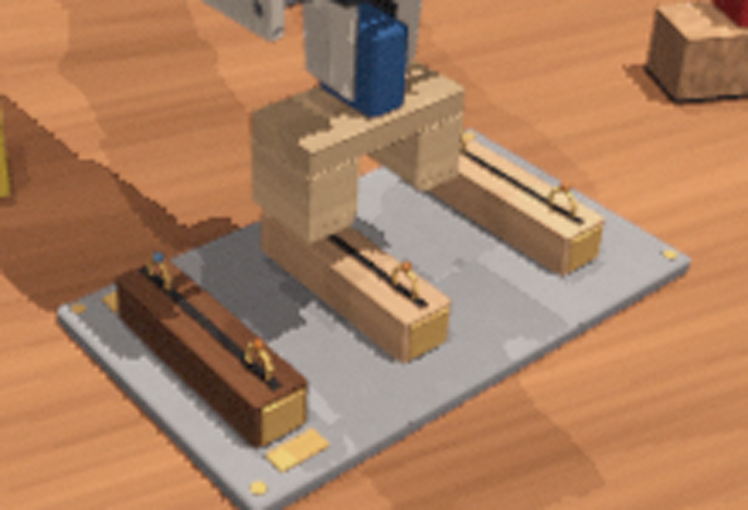

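The spacer hovers over bar b (crop (360,150)), with deck and bar centres agreeing to about 1.5 mm along the row. Lowering in stages.

>>> {"method": "arm_command", "body": {"targets": [[[0,0,0.015,0,0,0],[0,0,0.015,0,0,0],[0,0,0.012,0,0,0],[0,0,0.006,0,0,0],[0,0,0.005,0,0,0],[0,0,0,0,0,0]]]}}

```text
clock: 7.62
position: [0.5794, -0.0253, 0.1167]
ee_rot: [-3.118, -0.385, 0.001]
force: [-0.1, 0.1, -1.3]
width: 0.261
gripper_force: 30.0
```

>>> {"method": "arm_command", "body": {"targets": [[[0,0,0.006,0,0,0],[0,0,0.006,0,0,0],[0,0,0.005,0,0,0],[0,0,0.003,0,0,0],[0,0,0,0,0,0],[0,0,0,0,0,0]]]}}

```text
clock: 8.38
position: [0.5796, -0.0253, 0.097]
ee_rot: [3.118, 0.385, 0.0]
force: [0.2, -0.4, -3.0]
width: 0.261
gripper_force: 30.0
```

Seated with no contact load. Sliding toward the fixed bar (+tool y).

>>> {"method": "arm_command", "body": {"targets": [[[0,0.002,0,0,0,0],[0,0.003,0,0,0,0],[0,0.003,0,0,0,0],[0,0.003,0,0,0,0],[0,0.003,0,0,0,0],[0,0.003,0,0,0,0],[0,0.003,0,0,0,0],[0,0.003,0,0,0,0],[0,0.003,0,0,0,0],[0,0.002,0,0,0,0]]]}}

```text
clock: 9.62
position: [0.5863, -0.0528, 0.0969]
ee_rot: [3.118, 0.385, -0.0]
force: [-0.4, 1.8, -1.3]
width: 0.265
gripper_force: 30.0
```

>>> {"method": "arm_command", "body": {"targets": [[[0,0.001,0,0,0,0],[0,0.0005,0,0,0,0],[0,0,0,0,0,0]]]}}

```text
clock: 10.0
position: [0.5867, -0.0539, 0.0969]
ee_rot: [3.118, 0.385, 0.0]
force: [0.1, -0.0, -0.8]
width: 0.255
gripper_force: 30.0
```

>>> {"method": "arm_command", "body": {"targets": [[[0,0.001,0,0,0,0],[0,0,0,0,0,0],[0,0,0,0,0,0]]]}}

```text
clock: 10.38
position: [0.5869, -0.055, 0.0969]
ee_rot: [3.118, 0.385, -0.0]
force: [-0.6, -0.8, -3.2]
width: 0.258
gripper_force: 30.0
```

>>> {"method": "arm_command", "body": {"targets": [[[0,0.0007,0,0,0,0],[0,0,0,0,0,0],[0,0,0,0,0,0]]]}}

```text
clock: 10.75
position: [0.5871, -0.0557, 0.0969]
ee_rot: [3.118, 0.385, 0.0]
force: [-0.5, -0.4, -2.4]
width: 0.255
gripper_force: 30.0
```

>>> {"method": "arm_command", "body": {"targets": [[[0,0.0006,0,0,0,0],[0,0,0,0,0,0],[0,0,0,0,0,0]]]}}

```text
clock: 11.12
position: [0.5873, -0.0562, 0.0969]
ee_rot: [3.118, 0.385, 0.0]
force: [-0.1, -0.5, -2.2]
width: 0.261
gripper_force: 30.0
```

>>> {"method": "arm_command", "body": {"targets": [[[0,0.0006,0,0,0,0],[0,0,0,0,0,0],[0,0,0,0,0,0]]]}}

```text
clock: 11.5
position: [0.5873, -0.0564, 0.0969]
ee_rot: [-3.118, -0.385, 0.0]
force: [-1.5, 2.5, -1.6]
width: 0.259
gripper_force: 30.0
```

>>> {"method": "arm_command", "body": {"targets": [[[0,0.0006,0,0,0,0],[0,0,0,0,0,0],[0,0,0,0,0,0]]]}}

```text
clock: 11.88
position: [0.5873, -0.0564, 0.0969]
ee_rot: [-3.117, -0.386, 0.0]
force: [-2.3, 4.9, -0.8]
width: 0.26
gripper_force: 30.0
```

Contact with the fixed bar: motion stopped and the force rose to 5 N. Backing off 4 mm to centre the slot, then lifting and stepping to bar c.

>>> {"method": "arm_command", "body": {"targets": [[[0,-0.0025,0,0,0,0],[0,-0.0025,0,0,0,0],[0,0,0,0,0,0],[0,0,-0.006,0,0,0],[0,0,-0.012,0,0,0],[0,0,-0.015,0,0,0],[0,0,-0.02,0,0,0],[0,0,-0.02,0,0,0],[0,0,0,0,0,0]]]}}

```text
clock: 13.0
position: [0.5876, -0.0525, 0.1724]
ee_rot: [3.117, 0.385, 0.007]
force: [-0.4, -0.5, -2.7]
width: 0.26
gripper_force: 30.0
```

>>> {"method": "arm_command", "body": {"targets": [[[0,-0.015,0,0,0,0],[0,-0.025,0,0,0,0],[0,-0.03,0,0,0,0],[0,-0.03,0,0,0,0],[0,-0.03,0,0,0,0],[0,-0.018,0,0,0,0],[0,-0.005,0,0,0,0],[0,0,0,0,0,0],[0,0,0,0,0,0]]]}}

```text
clock: 14.12
position: [0.5494, 0.0946, 0.1698]
ee_rot: [3.118, 0.382, -0.0]
force: [-0.5, 0.3, -1.9]
width: 0.26
gripper_force: 30.0
```

```bash
python3 - <<'E'
from h import *
from cell import arm
o=arm.observe(); p=o["position"]; print(p,o["force"],np.degrees(2*np.arctan2(o["ee_rot"][1],o["ee_rot"][0])))
U=np.array([-.2419,.9703]);E=np.array([.9703,.2419]); print("tcp u",p[:2]@U,"e",p[:2]@E)
d=arm.get_image("scene"); W=cloud(d); X,Y,Z=np.nan_to_num(W,nan=9).transpose(2,0,1)
c=d["pixels"][170:320,200:420,::-1]; cv2.imwrite("pics/s3.png",cv2.resize(c,None,fx=3.4,fy=3.4,interpolation=2))
u=X*U[0]+Y*U[1]; e=X*E[0]+Y*E[1]
m=(abs(Z-.042)<.004)&(e>.58)&(e<.62)
for lo,hi in((-.3,-.24),(-.23,-.16),(-.08,0)):
    k=m&(u>lo)&(u<hi); print("bar",k.sum(),np.percentile(u[k],[1,50,99]).round(4))
m=(Z>.12)&(Z<.145)&(abs(u+.04)<.08)&(abs(e-.56)<.06); print("deck",np.percentile(u[m],[1,99]).round(4))
E
python3 bars.py w3
```

```text
[0.54937803 0.094593   0.16982002] [-0.45347658  0.30079492 -1.92004649] 13.974965020075905
tcp u -0.041110960917751696 e 0.555943551187747
bar 284 [-0.2857 -0.2717 -0.2525]
bar 249 [-0.2119 -0.1979 -0.1787]
bar 192 [-0.059  -0.0448 -0.0263]
deck [-0.0972  0.0085]
[0.54938248 0.09465658 0.16984501] [ 3.11768154e+00  3.82039779e-01 -2.91334726e-05] toolx 13.97
bar [278. 165.] [0.5808 0.1045] [61.3 34. ] 13.5 2812 0.0418
bar [442. 196.] [ 0.586  -0.0521] [131.4  35.7] 14.4 3848 0.0415
bar [501. 197.] [ 0.6068 -0.1227] [131.4  35.7] 14.5 2928 0.0414
board [ 0.5803 -0.0006] [329.8 180.4] -76.1 0.011751854683651556
held deck in tool [0.0133 0.0002] [106.3  22.9] -89.9 5770
```

View pics/s3.png

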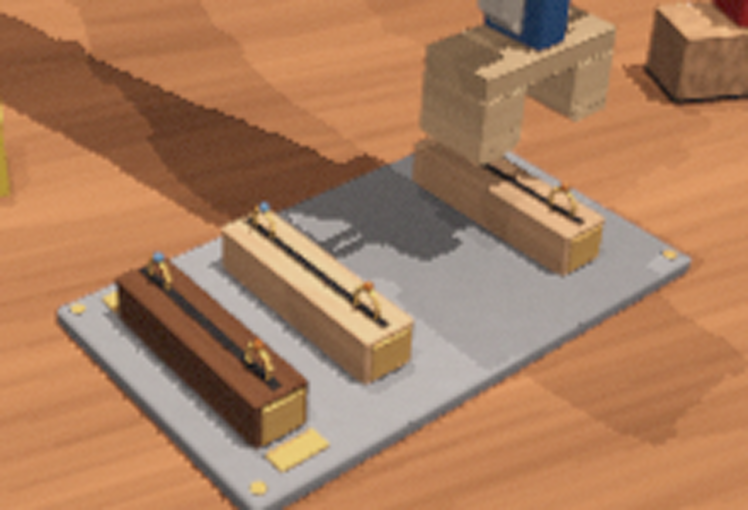

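Bar b is now 73.8 mm from the fixed bar, as intended, and is parallel. The spacer is above bar c at (520,90). Nudging 1.4 mm and lowering in stages.

>>> {"method": "arm_command", "body": {"targets": [[[0,-0.0014,0,0,0,0],[0,0,0.015,0,0,0],[0,0,0.015,0,0,0],[0,0,0.012,0,0,0],[0,0,0.006,0,0,0],[0,0,0.005,0,0,0],[0,0,0,0,0,0]]]}}

```text
clock: 15.1
position: [0.5487, 0.0973, 0.1167]
ee_rot: [3.118, 0.385, -0.0]
force: [0.1, 0.4, -2.6]
width: 0.261
gripper_force: 30.0
```

>>> {"method": "arm_command", "body": {"targets": [[[0,0,0.006,0,0,0],[0,0,0.006,0,0,0],[0,0,0.005,0,0,0],[0,0,0.003,0,0,0],[0,0,0,0,0,0],[0,0,0,0,0,0]]]}}

```text
clock: 15.85
position: [0.5488, 0.0973, 0.097]
ee_rot: [3.118, 0.385, 0.0]
force: [0.3, -0.6, -2.1]
width: 0.261
gripper_force: 30.0
```

>>> {"method": "arm_command", "body": {"targets": [[[0,0.003,0,0,0,0],[0,0.004,0,0,0,0],[0,0.004,0,0,0,0],[0,0.004,0,0,0,0],[0,0.004,0,0,0,0],[0,0.004,0,0,0,0],[0,0.004,0,0,0,0],[0,0.004,0,0,0,0],[0,0.004,0,0,0,0],[0,0.004,0,0,0,0]]]}}

```text
clock: 17.1
position: [0.5583, 0.0592, 0.0969]
ee_rot: [3.118, 0.385, -0.0]
force: [0.2, 1.0, -1.7]
width: 0.258
gripper_force: 30.0
```

>>> {"method": "arm_command", "body": {"targets": [[[0,0.004,0,0,0,0],[0,0.004,0,0,0,0],[0,0.004,0,0,0,0],[0,0.004,0,0,0,0],[0,0.004,0,0,0,0],[0,0.004,0,0,0,0],[0,0.004,0,0,0,0],[0,0.004,0,0,0,0],[0,0.004,0,0,0,0],[0,0.003,0,0,0,0]]]}}

```text
clock: 18.35
position: [0.5678, 0.0213, 0.0969]
ee_rot: [3.118, 0.385, -0.0]
force: [-0.1, 1.9, -1.2]
width: 0.263
gripper_force: 30.0
```

>>> {"method": "arm_command", "body": {"targets": [[[0,0.002,0,0,0,0],[0,0.001,0,0,0,0],[0,0,0,0,0,0],[0,0,0,0,0,0],[0,0,0,0,0,0]]]}}

```text
clock: 18.98
position: [0.5684, 0.0187, 0.0969]
ee_rot: [3.118, 0.385, -0.0]
force: [-1.1, -0.4, -2.0]
width: 0.256
gripper_force: 30.0
```

>>> {"method": "arm_command", "body": {"targets": [[[0,0.0015,0,0,0,0],[0,0.001,0,0,0,0],[0,0.0007,0,0,0,0],[0,0,0,0,0,0],[0,0,0,0,0,0]]]}}

```text
clock: 19.6
position: [0.5693, 0.0155, 0.0969]
ee_rot: [3.118, 0.385, 0.0]
force: [0.8, 0.3, -2.6]
width: 0.257
gripper_force: 30.0
```

Run:
```python
from h import *
from cell import arm
o=arm.observe(); p=o["position"]
U=np.array([-.2419,.9703]);E=np.array([.9703,.2419]); print(p.round(5),"tcp u",p[:2]@U,"e",p[:2]@E,o["force"].round(2))
d=arm.get_image("scene"); W=cloud(d); X,Y,Z=np.nan_to_num(W,nan=9).transpose(2,0,1)
u=X*U[0]+Y*U[1]; e=X*E[0]+Y*E[1]
m=(abs(Z-.042)<.004)&(e>.595)&(e<.62)
for lo,hi in((-.3,-.24),(-.23,-.16),(-.15,-.05)):
    k=m&(u>lo)&(u<hi); print("bar",k.sum(),np.percentile(u[k],[2,50,98]).round(4))
```

```text
[0.56928 0.01551 0.09694] tcp u -0.12265469115348274 e 0.556125257400766 [ 0.76  0.31 -2.56]
bar 187 [-0.2853 -0.271  -0.253 ]
bar 163 [-0.2116 -0.1977 -0.179 ]
bar 144 [-0.1372 -0.1231 -0.1058]
```

Spacings are about 73.5 and 74.4 mm. A last 0.2 mm, then back off, lift, and carry to clear bench on the robot's side of the board.

>>> {"method": "arm_command", "body": {"targets": [[[0,0.0002,0,0,0,0],[0,0,0,0,0,0],[0,-0.002,0,0,0,0],[0,-0.002,0,0,0,0],[0,0,0,0,0,0],[0,0,-0.006,0,0,0],[0,0,-0.012,0,0,0],[0,0,-0.015,0,0,0],[0,0,-0.02,0,0,0],[0,0,-0.02,0,0,0]]]}}

```text
clock: 20.9
position: [0.5685, 0.0193, 0.1717]
ee_rot: [3.118, 0.385, 0.002]
force: [-0.4, -0.5, -1.4]
width: 0.265
gripper_force: 30.0
```

>>> {"method": "arm_command", "body": {"targets": [[[0,0,0,0,0,0],[-0.02,0,0,0,0,0],[-0.03,0,0,0,0,0],[-0.035,0,0,0,0,0],[-0.035,0,0,0,0,0],[-0.03,0,0,0,0,0],[-0.021,0,0,0,0,0],[0,0,0,0,0,0],[0,0,0.02,0,0,0],[0,0,0.02,0,0,0]]]}}

```text
clock: 22.15
position: [0.4038, -0.022, 0.1296]
ee_rot: [-3.118, -0.385, -0.003]
force: [0.8, -0.1, -2.7]
width: 0.259
gripper_force: 30.0
```

>>> {"method": "arm_command", "body": {"targets": [[[0,0,0.02,0,0,0],[0,0,0.012,0,0,0],[0,0,0.006,0,0,0],[0,0,0,0,0,0],[0,0,0,0,0,0]]]}}

```text
clock: 22.78
position: [0.4029, -0.0222, 0.0924]
ee_rot: [3.118, 0.385, 0.002]
force: [-0.1, -0.4, -2.7]
width: 0.255
gripper_force: 30.0
```

```bash
python3 bars.py w4
```

```text
[ 0.40292823 -0.0222259   0.09238348] [3.11778509e+00 3.84906727e-01 1.57042736e-03] toolx 14.08
bar [281.  34.] [0.5225 0.0078] [43.8 34.5] 14.3 3792 0.0417
bar [400.  36.] [ 0.545  -0.0628] [51.3 35. ] 14.4 3559 0.0416
bar [495.  41.] [ 0.5732 -0.1316] [66.5 35.8] 13.9 3089 0.0415
board [ 0.5297 -0.0145] [330.5  97.8] -76.3 0.0118234402456542
held deck in tool [ 0.0133 -0.    ] [106.2  23. ] -89.9 5784
```

View pics/w4.png

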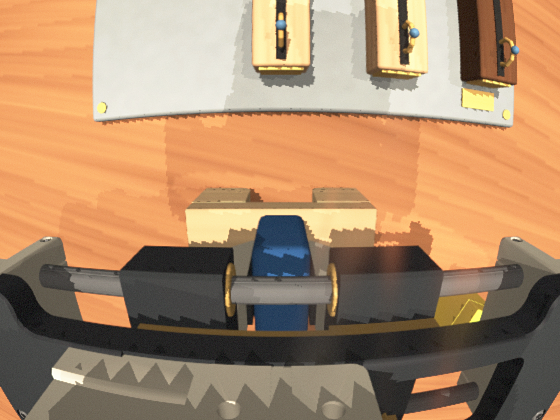

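The bars are evenly spaced at (281,34), (400,36) and (495,41), and the spacer is clear of the board. Setting it down and releasing.

>>> {"method": "arm_command", "body": {"targets": [[[0,0,0.004,0,0,0],[0,0,0.003,0,0,0],[0,0,0.001,0,0,0],[0,0,0.0003,0,0,0],[0,0,0,0,0,0],[0,0,0,0,0,0]]]}}

```text
clock: 23.58
position: [0.4023, -0.0223, 0.0838]
ee_rot: [3.118, 0.385, -0.0]
force: [-2.7, 0.8, 5.3]
width: 0.26
gripper_force: 30.0
```

>>> {"method": "arm_command", "body": {"targets": [[[0,0,0,0,0,0],[0,0,0,0,0,0],[0,0,0,0,0,0],[0,0,0,0,0,0]]], "jaw": 0.055}}

```text
clock: 24.08
position: [0.4025, -0.0223, 0.0836]
ee_rot: [3.118, 0.385, 0.0]
force: [-0.4, 0.6, -0.4]
width: 0.587
gripper_force: 0.0
```

>>> {"method": "arm_command", "body": {"targets": [[[0,0,-0.01,0,0,0],[0,0,-0.02,0,0,0],[0,0,-0.03,0,0,0],[0,0,-0.04,0,0,0],[0,0,-0.04,0,0,0],[0,0,-0.03,0,0,0],[0,0,-0.01,0,0,0],[0,0,0,0,0,0],[0,0,0,0,0,0]]]}}

```text
clock: 25.2
position: [0.4017, -0.0223, 0.2625]
ee_rot: [-3.118, -0.385, 0.003]
force: [-0.3, 0.4, 0.2]
width: 0.598
gripper_force: 0.0
```

```bash
python3 bars.py w5
python3 - <<'E'
from h import *
from cell import arm
d=arm.get_image("scene"); cv2.imwrite("pics/s5.png",d["pixels"][:,:,::-1])
W=cloud(d); X,Y,Z=np.nan_to_num(W,nan=9).transpose(2,0,1)
U=np.array([-.2419,.9703]);E=np.array([.9703,.2419]);u=X*U[0]+Y*U[1]; e=X*E[0]+Y*E[1]
m=(abs(Z-.042)<.004)&(e>.45)&(e<.65)
for lo,hi in((-.3,-.24),(-.23,-.16),(-.15,-.05)):
    k=m&(u>lo)&(u<hi); r=rect(W[k][:,:2]); print("bar",*r,"u",(r[0]@U).round(4),"e",(r[0]@E).round(4))
k=(abs(Z-.056)<.004)&(np.hypot(X-.403,Y+.022)<.08); print("deck",*rect(W[k][:,:2]),W[k][:,2].mean())
E
```

```text
[ 0.40169057 -0.02231949  0.26251972] [-3.11768738 -0.38505486  0.00315835] toolx -345.92
bar [281.  45.] [0.5537 0.016 ] [107.8  34.8] 14.5 2751 0.0418
bar [347.  45.] [ 0.574  -0.0554] [111.1  34.9] 14.2 2672 0.0417
bar [408.  46.] [ 0.5981 -0.125 ] [118.8  35. ] 14.7 2457 0.0416
board [ 0.561  -0.0055] [330.1 161.5] -75.6 0.011810003630007709
bar [ 0.61  -0.125] [130.8  34.9] 13.8 u -0.2688 e 0.5616
bar [ 0.5898 -0.0535] [132.3  35.9] 14.0 u -0.1946 e 0.5593
bar [0.5699 0.0171] [130.8  36.1] 14.5 u -0.1213 e 0.5571
deck [ 0.4061 -0.0244] [107.3  52.9] -76.5 0.054801367913476486
```

View pics/s5.png

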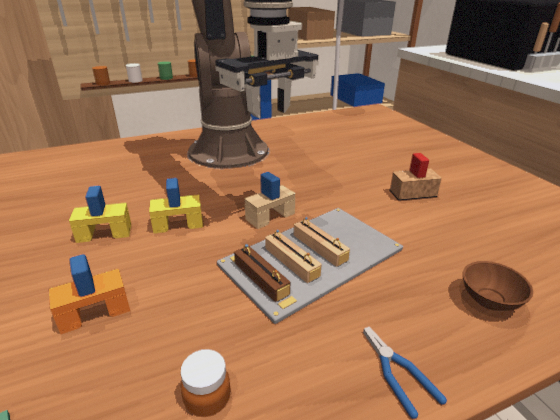

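The bars are at (262,270), (292,255) and (320,240), with spacings of about 74.2 and 73.3 mm, parallel and flat. The spacer stands upright on the bench at (270,200). Handing in.

```bash
python3 -c "
from cell import arm
print(arm.sign_off())"
```

```text
the job is handed in; nothing more can be done
None
```

The job is handed in, at about 25 s on the robot's clock: the two loose bars are set at gaps of about 40 mm (camera-measured 40.2 and 39.3 mm), flat, parallel and in line to about 2 mm per bar, and the plywood spacer stands upright on the bench, off the board.

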